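Gauge the throat of a strap splitter with a taper gauge

ROBOT

A 6-joint arm with a two-finger parallel gripper is mounted at the origin on the work surface. World frame = base frame: x ahead of the robot, y to its left, z up, the work surface at z = 0. Lengths are in m, angles in rad, forces in N, time in s.
With the tool pointing down it reaches from about 0.25 to 0.85 m from the base axis. Payload 12.5 kg.
Tool frame: the origin (TCP) lies on the centre line of the jaws, within the pads' length; the fingertips stand robot.nose_length ahead of it and the grasp point (between the pads) lies 3 mm ahead of it (robot.nose_length is the distance from the TCP to the fingertips, in m); y points along the fingers, x is the direction in which the jaws open and shut, and the axes are right-handed (so a half turn about y gives the same grasp; the last joint's range is limited). The gripper opens to 93 mm and grips with 3 to 60 N. Pads are 15 mm wide; open, the fingers measure 128 mm over their backs; the gripper's body (75 mm by 188 mm) begins 65 mm behind the grasp point.
Start: joints at [1.181, 0.351, 1.652, -0, 1.139, -0.085], TCP at [0.165, 0.525, 0.241] pointing down, gripper open.
Joint ranges: [-2.75, 2.75], [-0.79, 2.1], [0.01, 2.65], [-1.57, 4.71], [0.07, 3.14], [-2.87, 2.87]. Speed limits (rad/s): [2.22, 2.22, 2.79, 3.14, 3.14, 3.14].

INTERFACE

Orientations are given as a unit quaternion [x, y, z, w].
In Python, from bench import robot gives the robot as it stands. The module is installed in compiled form; this text tells all that it offers.
- The arm moves only by the tool send_rows, never from a script. Its argument "motion" is a list that holds one entry, the list of rows, each a list of 6 numbers: the shift along the tool's x, y, z in m, then the turn, a rotation vector about the tool's x, y, z in degrees. In form: [[[x, y, z, rx, ry, rz], ...]]. A call has 1 to 10 rows; each row is the pose to reach, as a shift and turn from the pose measured when the call began, along the tool's axes at that moment; what a row does not reach only later rows make up. A row lasts 1/10 s, in which the tool goes at most 50 mm and 8.59 degrees, less where a joint would pass 70% of its speed; a pose out of reach is approached as far as the arm can. A call with a gripper value outside its range is refused whole. "claw" is the gripper's target within -1 to 1 (fully open at 1, half-way at 0, shut at -1), set as the call begins (left out, the last holds). The fingers move at their own pace and stop on an object; the grip force is fixed at half the most. Time passes only in rows, so rows that repeat a pose let the fingers close. It gives the time, the measured TCP pose, the force and the opening at its end, in the units of the state.
- robot.read_state(): the state, without advancing time (a new reading comes with each control period).
- robot.camera(name): name is "scene" or "top" or "wrist"; returns the picture (400x640x3 uint8, red, green, blue); there is no depth.
- robot.camera_info(name): a dict with "fx", "fy", "cx", "cy" (pixels), "R" (3x3) and "t" (3): a world point X has camera coordinates R X + t; the wrist camera has in their place "tool_from_camera" (4x4, takes a point from camera to tool coordinates, whose origin is the TCP and whose axes are the tool frame's). Camera axes: x right, y down, z forward; pixel columns grow to the right and rows downward; lengths in m; the calibration is good to about 2 mm. The wrist camera is an equidistant fisheye: a pixel r from the principal point sees the ray r / f radians off the axis. A picture is of the moment at which its call begins: read the wrist's pose just before it. camera_info takes no time and is no camera call.
- robot.close_job(): hands the job in, once; it reports no verdict.
The state is a dict: "time": time; "qpos": joint angles; "joint_velocities": joint speeds; "tau": joint torques, N m; "ee_pos": TCP position; "ee_rot": TCP orientation; "ft_force": force on the tool from outside, world axes, zero at the start; "moment": the same for the moment, N m; "width": finger opening in m.
Only numpy, scipy, OpenCV 4.12 (cv2) and the standard library are available. Lean on these libraries where they do the work, as an engineer would, in place of code of your own. Each camera call takes 0.05 s, during which the arm holds its last target. There are 200 camera calls.

TASK

The strap splitter's throat has to be gauged before its knife goes back in: pick up the steel taper gauge by its wooden grip and lay it flat on the splitter's bed with its long left edge flush along the brass guide fence, its point just short of the throat. Then slide it along the fence, in under the presser plate, until it drags snugly between plate and bed, without forcing it so hard that it jams. Finish still gripping the gauge and holding it steady at that depth, flat and flush to the fence (do not let go), with everything else on the stool top left where it was.

Things in the scene. Friction and masses are not known exactly. Their poses are not given: they have to be found in the camera images.
- gauge: Steel taper gauge, loose, lying on the stool top: wedge blade 150 long, 24 wide, upright pale wooden grip on its heel, about 0.17 kg. Origin on the flat underside below the grip's centre; x along the blade to the point, y to its left edge, z up. Point at x = +125, heel end at x = -25. Thickness 2 at the point, growing evenly to 10 at x = +25, then 10 to the heel end.
- gauge_grip (a point): Where to grip the gauge: centre of the wooden grip, 34 above the gauge's underside. The grip block is 34 long (x), 20 wide (y), its sides are flat and upright, and it reaches from 10 to 52 above the underside. Axes as the gauge's.
- gauge_point (a point): Left bottom corner of the gauge at its point (x = +125, y = +12, z = 0 in the gauge's axes).
- gauge_heel (a point): Left bottom corner of the gauge at its heel end (x = -25, y = +12, z = 0 in the gauge's axes).
- splitter: Bench strap splitter, green cast iron with flat steel bed, fixed, knife out. Origin on the stool top below the middle of the throat's mouth; x feeds into the throat, y left, z up. Bed top 40 above the stool top, x = -152 to +100, 112 wide. Cheeks and bridge (96 above the stool top) stand over x = +4 to +60; the passage between the cheeks is 92 wide.
- throat (a point): Point on the bed's top at the throat's mouth, right below the presser's front lip, in the plane of the fence's guiding face. Axes as the splitter's: x into the throat, y towards the fence, z up. The brass guide fence stands on the +y side (face at y = 0), 8 high, 7 thick, from x = -135 to x = -4.
- presser: Aluminium presser plate under a brass thumbscrew (top up to 128 above the stool top), fixed, parallel to the bed, 58 x 88 x 10. Origin: middle of its front lip, underside. Set 3.6 to 7.2 above the bed, differently each time, so the gauge meets the lip with 20 to 65 of blade inside: feel for it. From there the push rises by about 4 N per mm; 6 to 15 N above the plain sliding drag is snug.
- tack_lifter_mid (a point): Copper tack lifter with a round wooden handle, lying, 207 long, 24 thick; point 12 up, near the ferrule, 95 from the handle's end. Leave alone.
- sole_block_mid (a point): Wooden sole press block 110 x 70 x 48 high, point at its centre. Leave alone.
- toe_cap_mid (a point): Pale rubber toe cap about 70 x 74 x 26 high, point at its centre. Leave alone.
- snap_setter_mid (a point): Round steel snap setter, foot 48 across, 66 high, point at its centre. Leave alone.
- knife_bar_mid (a point): The splitter's own knife, a flat dark steel bar 22 x 100 x 5 lying flat, point at its centre. Leave alone.
- bottle_mid (a point): Brown glass bottle 66 across with a tin funnel in its neck, 186 high in all; point on its axis 90 up. Leave alone.
There are look-alikes about, which are no part of the job. Several things have the shape of the gauge; the one meant has the colours described above.

How it is judged:
On the way:
1. the gauge lies flat on the bed, its left edge flush along the fence, its point still short of the throat (y of gauge_point in the frame of throat between -0.0025 and 0.0025 m and y of gauge_heel in the frame of throat between -0.0025 and 0.0025 m and z of gauge_point in the frame of throat between -0.002 and 0.002 m and z of gauge_heel in the frame of throat between -0.002 and 0.002 m and angle between gauge_grip's own z axis and vertical below 0.035 rad and x of gauge_point in the frame of throat between -0.08 and 0.003 m and contact force between gauge and the fingers above 0.5 N), for 0.3 s.
At the end, for the whole second after the job is handed in: Gauge still gripped, at rest, pinched with 1.5 to 15 N on the presser, point 12 to 80 mm inside the throat, both ends of its left edge within 2.5 mm of the fence face and 2 mm of the bed, tilt under 2 degrees; all else within 30 mm of its start (y of gauge_point in the frame of throat between -0.0025 and 0.0025 m and y of gauge_heel in the frame of throat between -0.0025 and 0.0025 m and z of gauge_point in the frame of throat between -0.002 and 0.002 m and z of gauge_heel in the frame of throat between -0.002 and 0.002 m and angle between gauge_grip's own z axis and vertical below 0.035 rad and x of gauge_point in the frame of throat between 0.012 and 0.08 m and contact force between gauge and presser between 1.5 and 15 N and contact force between gauge and splitter above 1 N and contact force between gauge and the fingers above 1 N and linear speed of gauge below 0.01 m/s and distance of each of tack_lifter_mid, sole_block_mid, toe_cap_mid, snap_setter_mid, knife_bar_mid, bottle_mid from where it was at the start of the episode below 0.03 m); the arm keeps its last pose, push and grip.
It fails at once if the gauge is jammed: more than 22 N on the presser plate (contact force between gauge and presser above 22 N).
It fails at once if a bystander is shoved more than 30 mm (distance of any of tack_lifter_mid, sole_block_mid, toe_cap_mid, snap_setter_mid, knife_bar_mid, bottle_mid from where it was at the start of the episode above 0.03 m).
It also fails if it takes over 72 s, if anything falls off the work surface, if the arm or the gripper's body presses on something with over 40 N, if the wrist force passes 120 N, or if a joint passes its speed limit or range.

## Working session

There is one attempt and no reset: what is moved stays moved. The work goes in short steps, Python scripts to look and compute and a tool call to move; the robot and the scene stay as the last step left them, time stands still between calls to the robot, and variables do not carry over. Pictures are saved under pics/ and viewed, about 8 in all and at most 12, crops included, and the job is handed in when it is done.

Besides the shell and the picture viewer there is one more tool, called after "Call:" as name(argument=value, ...), one argument or row to a line, values as JSON. send_rows: Moves the arm, as the interface text tells. Its arguments: {"type":"object","properties":{"motion":{"type":"array","items":{"type":"array","items":{"type":"array","items":{"type":"number"}}}},"claw":{"type":"number"}},"required":["motion"]}

```bash
mkdir -p pics; python3 - <<'E'
from bench import robot
import cv2,numpy as np
s=robot.read_state();print(s, robot.nose_length)
for n in["top","scene","wrist"]:
    cv2.imwrite(f"pics/{n}0.png",robot.camera(n)[:,:,::-1]);print(n,robot.camera_info(n))
E
```

```text
{'time': 0.0, 'qpos': array([ 1.18142776e+00,  3.51201514e-01,  1.65241808e+00,  3.82575085e-05,
        1.13910307e+00, -8.45724385e-02]), 'joint_velocities': array([-3.17232950e-04,  5.05179740e-04,  2.02229849e-03,  1.21069771e-03,
       -1.10646596e-05, -7.03073040e-04]), 'tau': array([ 1.58232051e-03, -4.97326684e+01, -2.85256022e+01,  6.99863001e-02,
        2.57512496e-02, -7.92531932e-05]), 'ee_pos': array([0.16488641, 0.52437064, 0.24012272]), 'ee_rot': array([ 0.57031042,  0.41794855, -0.41864321, -0.56991481]), 'ft_force': array([ 0.42675642, -0.69986754,  0.40454163]), 'moment': array([-0.03809072, -0.01082361,  0.02340453]), 'width': 0.09327237407227604} 0.022
top {'fx': 377.06073246369374, 'fy': 377.06073246369374, 'cx': 323.39276541377023, 'cy': 199.82222351271193, 'R': array([[ 1.55834536e-02, -9.99872821e-01,  3.39072511e-03],
       [-9.74642335e-01, -1.59471298e-02, -2.23199481e-01],
       [ 2.23225167e-01,  1.73474514e-04, -9.74766892e-01]]), 't': array([-0.01188043,  0.58557822,  1.07819826])}
scene {'fx': 491.7061622000641, 'fy': 491.7061622000641, 'cx': 325.3228099607263, 'cy': 200.43107089068286, 'R': array([[ 0.84402169,  0.53619469, -0.01107438],
       [ 0.2698455 , -0.44242652, -0.85524393],
       [-0.46347686,  0.71885605, -0.5181073 ]]), 't': array([-0.4661173 , -0.07581017,  1.89459363])}
wrist {'fx': 309.70691628693146, 'fy': 309.70691628693146, 'cx': 319.25680849696545, 'cy': 199.66345150025333, 'tool_from_camera': array([[ 9.99999585e-01,  9.03245040e-04,  1.20032765e-04,
         1.05544287e-03],
       [ 1.09521835e-04, -2.49926949e-01,  9.68264689e-01,
        -1.43893188e-01],
       [ 9.04579701e-04, -9.68264274e-01, -2.49926944e-01,
         6.87019896e-02],
       [ 0.00000000e+00,  0.00000000e+00,  0.00000000e+00,
         1.00000000e+00]])}
```

View pics/top0.png

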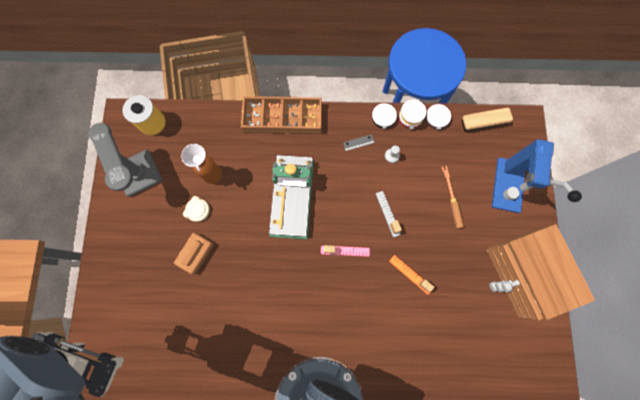

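View pics/scene0.png

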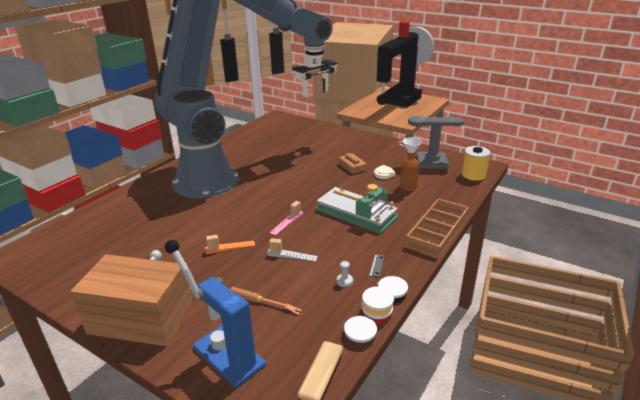

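Top view: the steel gauge is at about (388,213), with its grip at (397,227). The splitter is at (291,195), feeding upward with the brass fence on its left. The pink and orange ones are look-alikes. Coarse positions next.

```bash
cat > h.py <<'E'
from bench import robot
import cv2,numpy as np
from scipy.spatial.transform import Rotation as Ro
def pose():
    s=robot.read_state();return np.array(s["ee_pos"]),Ro.from_quat(s["ee_rot"]),s
def ray(n,u,v,p=None,R=None):
    c=robot.camera_info(n)
    a=np.array([(u-c["cx"])/c["fx"],(v-c["cy"])/c["fy"],1.])
    if n!="wrist": return -c["R"].T@c["t"],c["R"].T@a
    r=np.hypot(a[0],a[1]);T=c["tool_from_camera"]
    d=np.array([a[0]*np.sinc(r/np.pi),a[1]*np.sinc(r/np.pi),np.cos(r)])
    return p+R.apply(T[:3,3]),R.apply(T[:3,:3]@d)
def onz(n,u,v,z,p=None,R=None):
    o,d=ray(n,u,v,p,R);return o+d*(z-o[2])/d[2]
def move(target,yaw_axis_x=None):
    """shift in tool axes to a world target; optional turn so that tool x = given horizontal dir, y down"""
    p,R,s=pose();out=R.inv().apply(np.array(target)-p)
    rv=np.zeros(3)
    if yaw_axis_x is not None:
        x=np.array([*yaw_axis_x,0.]);x/=np.linalg.norm(x);y=np.array([0,0,-1.])
        T=Ro.from_matrix(np.c_[x,y,np.cross(x,y)]);rv=np.degrees((R.inv()*T).as_rotvec())
    return np.round(out*1000,1),np.round(rv,2)
E
python3 - <<'E'
from h import *
p,R,s=pose();print(p,"\n",R.as_matrix().round(3))
for nm,u,v,z in[("grip",397,225,.052),("tip",381,194,.002),("bedNL",271,236,.04),("bedNR",308,236,.04),("fence a",277,229,.048),("fence b",281,190,.048),("screw",290,168,.12),("bottle",203,165,.1),("snap",394,153,.06),("knife",358,143,.005)]:
    print(nm,onz("top",u,v,z).round(3))
E
```

```text
[0.16492099 0.52445436 0.24024508] 
 [[ 0.3   -0.    -0.954]
 [ 0.954 -0.001  0.3  ]
 [-0.001 -1.     0.   ]]
grip [ 0.514 -0.227  0.052]
tip [ 0.623 -0.188  0.002]
bedNL [0.476 0.155 0.04 ]
bedNR [0.478 0.042 0.04 ]
fence a [0.497 0.137 0.048]
fence b [0.619 0.129 0.048]
screw [0.668 0.097 0.12 ]
bottle [0.679 0.361 0.1  ]
snap [ 0.742 -0.222  0.06 ]
knife [ 0.795 -0.114  0.005]
```

```bash
python3 - <<'E'
from h import *
print(move([.48,.10,.26],(0.066,1)))
E
```

```text
(array([-310.4,  -19.5, -427.9]), array([-1.000e-02, -1.369e+01, -5.000e-02]))
```

Call:
send_rows(
  motion=[
    [[-0.03,-0.02,-0.04,0,-1,0],[-0.06,-0.02,-0.08,0,-2,0],[-0.09,-0.02,-0.12,0,-4,0],[-0.12,-0.02,-0.165,0,-5,0],[-0.15,-0.02,-0.207,0,-7,0],[-0.18,-0.02,-0.248,0,-8,0],[-0.21,-0.02,-0.29,0,-9,0],[-0.24,-0.02,-0.33,0,-11,0],[-0.27,-0.02,-0.372,0,-12,0],[-0.29,-0.02,-0.4,0,-13,0]],
  ],
  claw=1,
)

```text
time: 1.15
ee_pos: [0.4604, 0.1257, 0.2605]
ee_rot: [0.519, 0.48, -0.48, -0.519]
ft_force: [-0.1, 1.1, 0.1]
width: 0.0929
```

Call:
send_rows(
  motion=[
    [[-0.02,0,-0.028,0,-0.7,0],[-0.02,0,-0.028,0,-0.7,0],[-0.02,0,-0.028,0,-0.7,0],[-0.02,0,-0.028,0,-0.7,0]],
  ],
)

```text
time: 1.55
ee_pos: [0.4861, 0.1042, 0.2604]
ee_rot: [-0.516, -0.483, 0.484, 0.516]
ft_force: [-0.4, 0.2, 0.8]
width: 0.0929
```

```bash
python3 - <<'E'
from h import *
p,R,s=pose();print(p,R.as_matrix().round(3),s["time"],s["qpos"].round(2))
np.savez("w1.npz",p=p,q=R.as_quat());I=robot.camera("wrist");cv2.imwrite("pics/w1.png",I[:,:,::-1])
E
```

```text
[0.48606475 0.10421912 0.26036397] [[ 0.065 -0.001 -0.998]
 [ 0.998 -0.001  0.065]
 [-0.001 -1.     0.001]] 1.55 [ 0.12  0.23  1.76 -0.    1.15 -1.39]
```

View pics/w1.png

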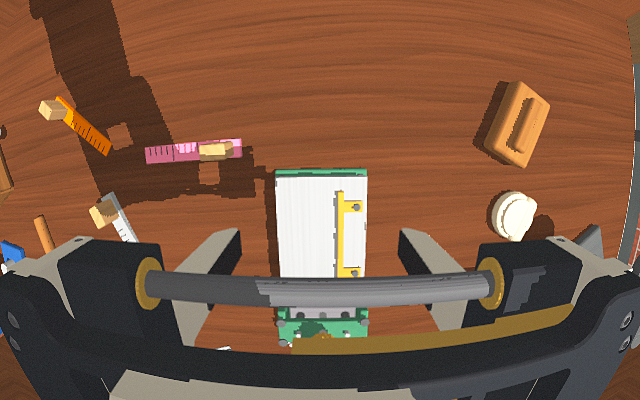

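Wrist view: image up points to the base. The fence is the yellow strip at u≈337–345, v 190–278, and the bed's near edge is at v≈175. I'll fit the fence face and the bed edges.

```bash
python3 - <<'E'
from h import *
I=cv2.imread("pics/w1.png");d=np.load("w1.npz");p=d["p"];R=Ro.from_quat(d["q"])
H=cv2.cvtColor(I,cv2.COLOR_BGR2HSV)
Y=(H[...,0]>15)&(H[...,0]<35)&(H[...,1]>120)&(H[...,2]>120)
W=(H[...,1]<40)&(H[...,2]>150)
def fit(P):
    P=np.array(P)[:,:2];a=np.polyfit(P[:,0],P[:,1],1);r=P[:,1]-np.polyval(a,P[:,0]);k=abs(r)<.0015;a=np.polyfit(P[k,0],P[k,1],1)
    return a,np.std(P[k,1]-np.polyval(a,P[k,0])),k.sum(),P[:,0].min(),P[:,0].max()
f=[];l=[];rr=[]
for v in range(180,272):
    u=np.flatnonzero(Y[v,325:365])+325
    if len(u)>3: f.append(onz("wrist",u[0]-.5,v,.04,p,R))
    w=np.flatnonzero(W[v,262:380])+262
    if len(w): l.append(onz("wrist",w[0]-.5,v,.04,p,R));rr.append(onz("wrist",w[-1]+.5,v,.04,p,R))
for n,P in(("fence",f),("bedR",l),("bedL",rr)): print(n,fit(P))
for u in(290,310,350):
    v=np.flatnonzero(W[150:230,u])[0]+150-.5;print("near",u,v,onz("wrist",u,v,.04,p,R))
E
```

```text
fence (array([-0.05529674,  0.15407359]), np.float64(0.00033816951800474997), np.int64(81), np.float64(0.5020644015726268), np.float64(0.6097245775042348))
bedR (array([-0.05061511,  0.07530862]), np.float64(0.0004640820646195509), np.int64(87), np.float64(0.48368008928753825), np.float64(0.6054262922592808))
bedL (array([-0.045675 ,  0.1846354]), np.float64(0.0003775947361515027), np.int64(88), np.float64(0.49063559339838436), np.float64(0.6126156572989456))
near 290 176.5 [0.48063308 0.07027623 0.04      ]
near 310 176.5 [0.48223525 0.09420219 0.04      ]
near 350 176.5 [0.48519942 0.1419838  0.04      ]
```

```bash
python3 - <<'E'
from h import *
print(move([.53,-.225,.20],(-0.333,.943)))
E
```

```text
(array([-325.8,   60.7,  -65. ]), array([ -0.04, -23.13,  -0.04]))
```

Call:
send_rows(
  motion=[
    [[-0.035,0,-0.007,0,-2.5,0],[-0.075,0.01,-0.015,0,-5,0],[-0.115,0.02,-0.023,0,-8,0],[-0.155,0.03,-0.03,0,-11,0],[-0.195,0.04,-0.04,0,-14,0],[-0.235,0.05,-0.047,0,-17,0],[-0.27,0.055,-0.055,0,-20,0],[-0.3,0.06,-0.06,0,-22,0],[-0.326,0.061,-0.065,0,-23,0],[-0.326,0.061,-0.065,0,-23,0]],
  ],
)

```text
time: 2.6
ee_pos: [0.53, -0.2266, 0.1995]
ee_rot: [-0.409, -0.576, 0.577, 0.409]
ft_force: [0.2, 1.0, -0.6]
width: 0.0927
```

Call:
send_rows(
  motion=[
    [[0,0,0,0,0,0],[0,0,0,0,0,0]],
  ],
)

```text
time: 2.8
ee_pos: [0.5301, -0.2253, 0.1996]
ee_rot: [-0.409, -0.576, 0.577, 0.409]
ft_force: [0.1, -0.2, 0.4]
width: 0.0932
```

```bash
python3 - <<'E'
from h import *
p,R,s=pose();print(p,R.as_matrix().round(3),s["time"],s["qpos"].round(2))
np.savez("w2.npz",p=p,q=R.as_quat());I=robot.camera("wrist");cv2.imwrite("pics/w2.png",I[:,:,::-1])
E
```

```text
[ 0.53006104 -0.22526499  0.1996042 ] [[-0.331 -0.001 -0.944]
 [ 0.944 -0.001 -0.331]
 [-0.001 -1.     0.001]] 2.8 [-0.48  0.44  1.62 -0.    1.08 -2.39]
```

View pics/w2.png

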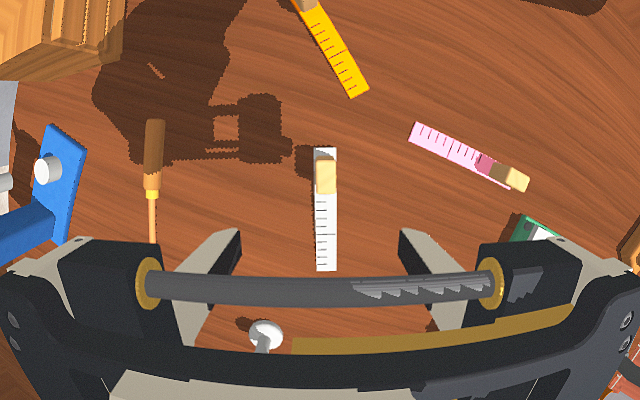

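```bash
python3 - <<'E'
from h import *
I=cv2.imread("pics/w2.png");d=np.load("w2.npz");p=d["p"];R=Ro.from_quat(d["q"])
H=cv2.cvtColor(I,cv2.COLOR_BGR2HSV)
G=(H[...,0]>13)&(H[...,0]<32)&(H[...,1]>50)&(H[...,1]<150)&(H[...,2]>170)
W=(H[...,1]<45)&(H[...,2]>120)
sub=np.zeros_like(G);sub[140:200,305:345]=1
g=np.argwhere(G&sub);print("grip px v,u",g.min(0),g.max(0))
(cu,cv_),wh,an=cv2.minAreaRect(g[:,::-1].astype(np.float32));print(cu,cv_,wh,an)
print("rect c @52",onz("wrist",cu,cv_,.052,p,R))
P=[];
for v in range(200,266,3):
    w=np.flatnonzero(W[v,308:345])+308
    P.append(np.r_[onz("wrist",(w[0]+w[-1])/2,v,.006,p,R)[:2],w[0],w[-1]])
P=np.array(P);a=np.polyfit(P[:,0],P[:,1],1);print("axis",a,np.arctan(a[0]),np.std(P[:,1]-np.polyval(a,P[:,0])),P[0],P[-1])
w=np.argwhere(W[135:160,310:340])+[135,310];print("heel v",w.min(0),onz("wrist",325,w[:,0].min()-.5,.010,p,R))
w=np.argwhere(W[240:285,315:338])+[240,315];print("tip v",w.max(0),onz("wrist",326,w[:,0].max()+.5,.002,p,R))
for u,v in((316,160),(336,160),(336,192),(316,192)): print(onz("wrist",u,v,.052,p,R).round(4))
E
```

```text
grip px v,u [156 315] [193 335]
325.0 174.5 (37.0, 20.0) 90.0
rect c @52 [ 0.51122114 -0.2254322   0.052     ]
axis [ 0.37545238 -0.41688633] 0.3591672148173569 0.00024984351934735844 [ 5.45819242e-01 -2.12268072e-01  3.14000000e+02  3.36000000e+02] [ 6.19275142e-01 -1.84654783e-01  3.16000000e+02  3.36000000e+02]
heel v [147 313] [ 0.48890011 -0.23259995  0.01      ]
tip v [270 336] [ 0.63086676 -0.18038646  0.002     ]
[ 0.5009 -0.2381  0.052 ]
[ 0.4946 -0.2203  0.052 ]
[ 0.5238 -0.2096  0.052 ]
[ 0.5303 -0.2279  0.052 ]
```

```bash
python3 - <<'E'
from h import *
print(move([.512,-.2245,.040],(-0.3485,.9373)))
E
```

```text
(array([  6.9, 159.7,  16.7]), array([-0.04, -1.05, -0.04]))
```

Call:
send_rows(
  motion=[
    [[0.003,0.02,0.008,0,-0.5,0],[0.007,0.05,0.017,0,-1,0],[0.007,0.08,0.017,0,-1,0],[0.007,0.11,0.017,0,-1,0],[0.007,0.135,0.017,0,-1,0],[0.007,0.15,0.017,0,-1,0],[0.007,0.158,0.017,0,-1,0],[0.007,0.16,0.017,0,-1,0],[0.007,0.16,0.017,0,-1,0]],
  ],
)

```text
time: 3.75
ee_pos: [0.5121, -0.2245, 0.0403]
ee_rot: [-0.404, -0.58, 0.581, 0.403]
ft_force: [-1.2, -0.5, 0.3]
width: 0.0926
```

Call:
send_rows(
  motion=[
    [[0,0,0,0,0,0],[0,0,0,0,0,0],[0,0,0,0,0,0],[0,0,0,0,0,0],[0,0,0,0,0,0],[0,0,0,0,0,0],[0,0,0,0,0,0],[0,0,0,0,0,0],[0,0,0,0,0,0],[0,0,0,0,0,0]],
  ],
  claw=-1,
)

```text
time: 4.75
ee_pos: [0.5121, -0.2245, 0.0403]
ee_rot: [-0.404, -0.58, 0.581, 0.403]
ft_force: [-0.7, -0.2, 0.6]
width: 0.0191
```

```bash
python3 - <<'E'
from h import *
p,R,s=pose();print(p,R.as_matrix().round(4),s)
E
```

```text
[ 0.51211988 -0.22453481  0.0403427 ] [[-3.479e-01  5.000e-04 -9.375e-01]
 [ 9.375e-01 -1.500e-03 -3.479e-01]
 [-1.500e-03 -1.000e+00  1.000e-04]] {'time': 4.75, 'qpos': array([-4.95956725e-01,  6.46040042e-01,  1.75990979e+00, -1.61883443e-03,
        7.34543900e-01, -2.42087171e+00]), 'joint_velocities': array([ 2.25263917e-04, -4.41665009e-05, -2.22462754e-03,  7.95553497e-04,
        8.98489947e-04, -1.01755401e-03]), 'tau': array([-1.63376721e-02, -5.70977354e+01, -1.98204750e+01, -2.14996131e-02,
        5.74411091e-02,  1.73824956e-02]), 'ee_pos': array([ 0.51211988, -0.22453481,  0.0403427 ]), 'ee_rot': array([-0.40419568, -0.58015527,  0.58083098,  0.40333743]), 'ft_force': array([-0.67312904, -0.1813275 ,  0.6422798 ]), 'moment': array([ 0.10500297, -0.00907701,  0.09098088]), 'width': 0.019147326187940614}
```

```bash
cat >> h.py <<'E'
yaw=-.054;T=np.array([.636,.1189]);t=np.array([np.cos(yaw),np.sin(yaw)]);n=np.array([-t[1],t[0]])
def tgt(xp,gap,z):  # gauge point at xp from throat, edge gap from fence, TCP z
    return [*(T+t*(xp-.125)-n*(.012+gap)),z]
E
python3 - <<'E'
from h import *
print(move(tgt(-.042,.005,.13),n), tgt(-.042,.005,.13))
E
```

```text
(array([329.6, -90.2, -75.6]), array([ 1.000e-02,  2.345e+01, -9.000e-02])) [np.float64(0.4683258729216089), np.float64(0.11093839786854771), 0.13]
```

Call:
send_rows(
  motion=[
    [[0,-0.015,0,0,0,0],[0,-0.04,0,0,0,0],[0,-0.07,0,0,0,0],[0.015,-0.085,-0.003,0,1,0],[0.045,-0.09,-0.01,0,3,0],[0.08,-0.09,-0.018,0,6,0],[0.12,-0.09,-0.028,0,9,0],[0.16,-0.09,-0.037,0,12,0],[0.2,-0.09,-0.046,0,15,0],[0.24,-0.09,-0.055,0,18,0]],
  ],
)

```text
time: 5.75
ee_pos: [0.4797, 0.0213, 0.131]
ee_rot: [-0.491, -0.509, 0.51, 0.49]
ft_force: [0.2, 0.2, -1.7]
width: 0.0198
```

```bash
python3 - <<'E'
from h import *
print(move(tgt(-.042,.005,.13),n),pose()[2]["width"])
E
```

```text
(array([90. ,  0.8,  7.9]), array([ 0.07,  5.31, -0.08])) 0.019765223901409085
```

Call:
send_rows(
  motion=[
    [[0.025,0,0.002,0,1.5,0],[0.05,0,0.004,0,3,0],[0.075,0,0.007,0,4.5,0],[0.087,0.001,0.008,0.07,5.3,-0.08],[0.09,0.001,0.008,0.07,5.3,-0.08],[0.09,0.001,0.008,0.07,5.3,-0.08],[0.09,0.001,0.008,0.07,5.3,-0.08]],
  ],
)

```text
time: 6.45
ee_pos: [0.4684, 0.1103, 0.1301]
ee_rot: [0.513, 0.486, -0.486, -0.513]
ft_force: [0.5, 0.0, -2.6]
width: 0.0199
```

```bash
python3 - <<'E'
from h import *
p,R,s=pose();print(p,s["ft_force"],s["moment"],R.as_matrix().round(4))
print(move(tgt(-.012,.005,.086),n))
np.savez("w3.npz",p=p,q=R.as_quat());I=robot.camera("wrist");cv2.imwrite("pics/w3.png",I[:,:,::-1])
E
```

```text
[0.46837269 0.11032742 0.13010183] [ 0.49955913  0.02589609 -2.64370644] [-0.00886262  0.05205055  0.01386435] [[ 5.380e-02  2.000e-04 -9.986e-01]
 [ 9.986e-01 -2.000e-04  5.380e-02]
 [-2.000e-04 -1.000e+00 -2.000e-04]]
(array([  0.6,  44.1, -29.9]), array([ 0.01,  0.01, -0.01]))
```

View pics/w3.png

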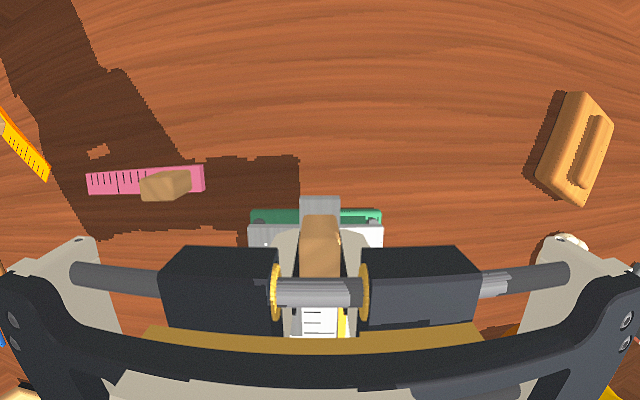

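Wrist view 3: the gauge is held square over the bed, with the fence just to the right of the blade at about (345,325). Lowering.

Call:
send_rows(
  motion=[
    [[0.001,0.01,-0.01,0,0,0],[0.001,0.02,-0.02,0,0,0],[0.001,0.03,-0.028,0,0,0],[0.001,0.038,-0.03,0,0,0],[0.001,0.043,-0.03,0,0,0],[0.001,0.046,-0.03,0,0,0],[0.001,0.047,-0.03,0,0,0],[0.001,0.047,-0.03,0,0,0]],
  ],
)

```text
time: 7.3
ee_pos: [0.4983, 0.1097, 0.0832]
ee_rot: [0.513, 0.486, -0.486, -0.513]
ft_force: [-0.3, -0.6, -2.2]
width: 0.0198
```

Call:
send_rows(
  motion=[
    [[0,0.0005,0,0,0,0],[0,0.001,0,0,0,0],[0,0.0015,0,0,0,0],[0,0.002,0,0,0,0],[0,0.002,0,0,0,0]],
  ],
)

```text
time: 7.8
ee_pos: [0.4982, 0.1097, 0.0811]
ee_rot: [0.513, 0.486, -0.486, -0.513]
ft_force: [-0.5, -0.6, -1.5]
width: 0.0194
```

```bash
python3 - <<'E'
from h import *
for i in range(2):
    p,R,s=pose();print(p,s["ft_force"].round(2),s["moment"].round(3),R.as_matrix().round(4)[2]);robot.camera("scene") if i==0 else 0
I=robot.camera("top");cv2.imwrite("pics/t4.png",cv2.resize(I[135:255,240:360,::-1],None,fx=5,fy=5,interpolation=cv2.INTER_CUBIC))
I=robot.camera("scene");cv2.imwrite("pics/s4.png",cv2.resize(I[160:250,280:420,::-1],None,fx=5,fy=5,interpolation=cv2.INTER_CUBIC))
E
```

```text
[0.49821617 0.10966497 0.08109871] [-0.5  -0.64 -1.48] [0.025 0.051 0.009] [-2.e-04 -1.e+00 -1.e-04]
[0.49822308 0.10965637 0.08112088] [-0.14  0.23 -2.31] [-0.018  0.052  0.006] [-2.e-04 -1.e+00 -1.e-04]
```

Call:
send_rows(
  motion=[
    [[0,0.0004,0,0,0,0],[0,0.0008,0,0,0,0],[0,0.0008,0,0,0,0]],
  ],
)

```text
time: 8.25
ee_pos: [0.4983, 0.1097, 0.0803]
ee_rot: [0.513, 0.486, -0.486, -0.513]
ft_force: [-1.6, -0.4, -1.6]
width: 0.0199
```

Call:
send_rows(
  motion=[
    [[0,0.0004,0,0,0,0],[0,0.0004,0,0,0,0],[0,0.0004,0,0,0,0]],
  ],
)

```text
time: 8.55
ee_pos: [0.4983, 0.1097, 0.0803]
ee_rot: [0.513, 0.486, -0.486, -0.513]
ft_force: [-2.6, -0.7, 5.9]
width: 0.0197
```

Call:
send_rows(
  motion=[
    [[0,0.0004,0,0,0,0],[0,0.0004,0,0,0,0],[0,0.0004,0,0,0,0]],
  ],
)

```text
time: 8.85
ee_pos: [0.4983, 0.1097, 0.0803]
ee_rot: [0.513, 0.486, -0.486, -0.513]
ft_force: [-3.1, -0.5, 6.3]
width: 0.02
```

Call:
send_rows(
  motion=[
    [[0.001,0.0002,0,0,0,0],[0.002,0.0002,0,0,0,0],[0.003,0.0002,0,0,0,0],[0.003,0.0002,0,0,0,0]],
  ],
)

```text
time: 9.25
ee_pos: [0.4987, 0.1127, 0.0803]
ee_rot: [0.514, 0.487, -0.486, -0.513]
ft_force: [-0.6, -2.2, 3.7]
width: 0.0198
```

Call:
send_rows(
  motion=[
    [[0.0005,0.0002,0,0,0,0],[0.001,0.0002,0,0,0,0],[0.001,0.0002,0,0,0,0]],
  ],
)

```text
time: 9.55
ee_pos: [0.4989, 0.1132, 0.0803]
ee_rot: [0.514, 0.486, -0.486, -0.513]
ft_force: [-1.1, -6.3, 5.8]
width: 0.0199
```

Call:
send_rows(
  motion=[
    [[0.0004,0.0002,0,0,0,0],[0.0008,0.0002,0,0,0,0],[0.0008,0.0002,0,0,0,0]],
  ],
)

```text
time: 9.85
ee_pos: [0.4989, 0.1133, 0.0803]
ee_rot: [0.514, 0.486, -0.487, -0.512]
ft_force: [-2.1, -9.2, 6.7]
width: 0.0197
```

```bash
python3 - <<'E'
from h import *
p,R,s=pose();M=R.as_matrix();print(p,s["ft_force"].round(2),s["moment"].round(3),"yaw",np.arctan2(-M[1,2],-M[0,2]),M[2].round(4),s["width"])
I=robot.camera("top");cv2.imwrite("pics/t5.png",cv2.resize(I[135:255,240:360,::-1],None,fx=5,fy=5,interpolation=cv2.INTER_CUBIC))
np.savez("w5.npz",p=p,q=R.as_quat());I=robot.camera("wrist");cv2.imwrite("pics/w5.png",cv2.resize(I[160:360,230:430,::-1],None,fx=3,fy=3,interpolation=cv2.INTER_CUBIC))
I=robot.camera("scene");cv2.imwrite("pics/s5.png",cv2.resize(I[160:250,280:420,::-1],None,fx=5,fy=5,interpolation=cv2.INTER_CUBIC))
A=cv2.imread("pics/t5.png");B=cv2.imread("pics/s5.png");
cv2.imwrite("pics/m5.png",np.hstack([cv2.resize(A,(400,400)),cv2.resize(B[:,60:510],(400,400))]))
E
```

```text
[0.49890245 0.11330251 0.08033557] [-2.12 -9.22  6.66] [-1.627  0.416  0.003] yaw -0.0532242756452076 [-2.2e-03 -1.0e+00 -9.0e-04] 0.019658283120027365
```

View pics/m5.png

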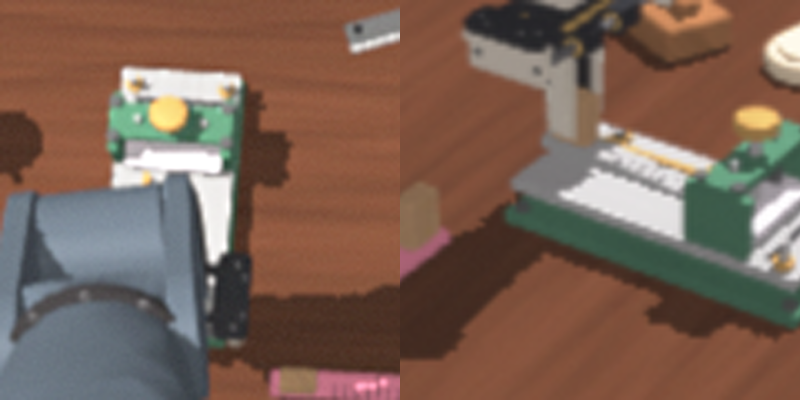

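View pics/w5.png

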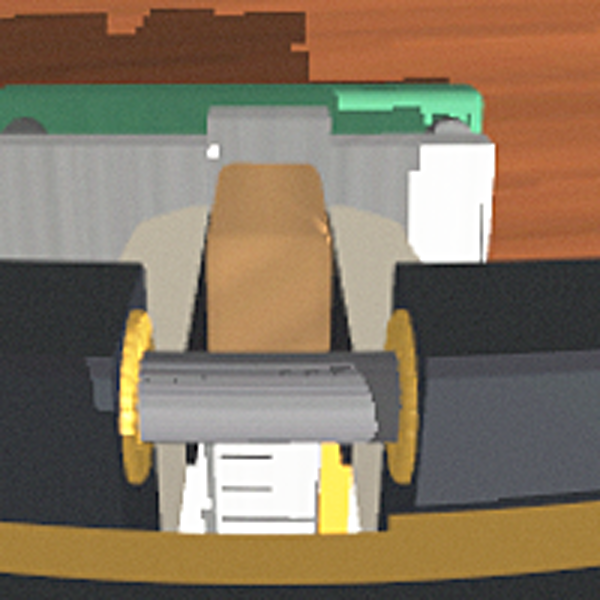

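The blade is flush with the fence in the wrist view (edge at about (320,490)). The yaw moment is near zero, so the contact may be at the near end only. I'll trim yaw by +0.3° and watch Mz.

Call:
send_rows(
  motion=[
    [[0.0004,0.0002,0,0,-0.15,0],[0.0004,0.0002,0,0,-0.3,0],[0.0004,0.0002,0,0,-0.3,0],[0.0004,0.0002,0,0,-0.3,0]],
  ],
)

```text
time: 10.4
ee_pos: [0.4989, 0.1133, 0.0803]
ee_rot: [0.513, 0.487, -0.488, -0.511]
ft_force: [-1.2, -6.4, 6.9]
width: 0.0199
```

```bash
cat > st.py <<'E'
from h import *
p,R,s=pose();M=R.as_matrix();f=s["ft_force"]
print(s["time"],p.round(5),"F",f.round(2),"along,lat",(f[:2]@t).round(2),(f[:2]@n).round(2),"M",s["moment"].round(3),"yaw",np.arctan2(-M[1,2],-M[0,2]).round(4),M[2].round(4),"point x",((p[:2]-T)@t+.125).round(4))
E
python3 st.py
```

```text
10.4 [0.49893 0.11328 0.08033] F [-1.23 -6.4   6.86] along,lat -0.89 -6.46 M [-1.249  0.319 -0.123] yaw -0.048 [-2.8e-03 -1.0e+00 -8.0e-04] point x -0.0116
```

Contact is now spread along the fence. Sliding in to just before the earliest possible lip contact.

Call:
send_rows(
  motion=[
    [[0.0004,0.0001,-0.002,0,0,0],[0.0004,0.0001,-0.005,0,0,0],[0.0004,0.0001,-0.008,0,0,0],[0.0004,0.0001,-0.011,0,0,0],[0.0004,0.0001,-0.014,0,0,0]],
  ],
)

```text
time: 10.9
ee_pos: [0.5109, 0.1127, 0.0803]
ee_rot: [-0.512, -0.486, 0.49, 0.512]
ft_force: [-14.6, -5.4, 16.4]
width: 0.0197
```

```bash
python3 st.py
```

```text
10.9 [0.51086 0.11266 0.08028] F [-14.59  -5.37  16.35] along,lat -14.28 -6.15 M [-0.94   2.039 -0.072] yaw -0.0479 [-0.004  -1.      0.0044] point x 0.0004
```

Call:
send_rows(
  motion=[
    [[0.0004,-0.0002,0,0,0,0],[0.0004,-0.0002,0,0,0,0],[0.0004,-0.0002,0,0,0,0]],
  ],
)

```text
time: 11.2
ee_pos: [0.5108, 0.1127, 0.0804]
ee_rot: [-0.512, -0.486, 0.49, 0.512]
ft_force: [-1.2, -5.2, 2.5]
width: 0.02
```

```bash
python3 st.py
```

```text
11.2 [0.51085 0.11268 0.08042] F [-1.16 -5.21  2.48] along,lat -0.88 -5.26 M [-1.009 -0.046 -0.072] yaw -0.048 [-0.0045 -1.      0.0044] point x 0.0004
```

```bash
python3 - <<'E'
from h import *
print(move(pose()[0],(.048,1)))
E
```

```text
(array([0., 0., 0.]), array([-0.25, -0.  , -0.26]))
```

Call:
send_rows(
  motion=[
    [[0.0004,0,0,-0.25,0,-0.2],[0.0004,0,-0.002,-0.25,0,-0.2],[0.0004,0,-0.004,-0.25,0,-0.2],[0.0004,0,-0.006,-0.25,0,-0.2]],
  ],
)

```text
time: 11.6
ee_pos: [0.515, 0.1124, 0.0803]
ee_rot: [-0.511, -0.486, 0.49, 0.513]
ft_force: [-13.0, -5.9, 13.6]
width: 0.0198
```

```bash
python3 st.py
```

```text
11.6 [0.51495 0.11238 0.08028] F [-13.    -5.9   13.55] along,lat -12.66 -6.6 M [-0.994  1.697 -0.14 ] yaw -0.048 [-0.0022 -1.      0.0048] point x 0.0045
```

Call:
send_rows(
  motion=[
    [[0.0004,-0.0003,-0.001,-0.3,0,-0.1],[0.0004,-0.0004,-0.002,-0.3,0,-0.1],[0.0004,-0.0004,-0.003,-0.3,0,-0.1],[0.0004,-0.0004,-0.004,-0.3,0,-0.1],[0.0004,-0.0004,-0.005,-0.3,0,-0.1]],
  ],
)

```text
time: 12.1
ee_pos: [0.5184, 0.1122, 0.0803]
ee_rot: [-0.511, -0.487, 0.489, 0.512]
ft_force: [-9.7, -4.5, 7.5]
width: 0.0198
```

```bash
python3 st.py
```

```text
12.1 [0.51836 0.11216 0.08031] F [-9.7  -4.45  7.52] along,lat -9.44 -4.97 M [-0.868  1.224 -0.079] yaw -0.048 [-0.0014 -1.      0.0035] point x 0.0079
```

Call:
send_rows(
  motion=[
    [[0.0002,-0.0005,-0.001,-0.3,0,-0.05],[0.0002,-0.0006,-0.002,-0.3,0,-0.05],[0.0002,-0.0006,-0.003,-0.3,0,-0.05],[0.0002,-0.0006,-0.004,-0.3,0,-0.05],[0.0002,-0.0006,-0.005,-0.3,0,-0.05]],
  ],
)

```text
time: 12.6
ee_pos: [0.523, 0.1119, 0.0805]
ee_rot: [0.512, 0.488, -0.488, -0.512]
ft_force: [-2.6, -4.1, -1.9]
width: 0.0197
```

```bash
python3 st.py
```

```text
12.6 [0.52302 0.11192 0.08048] F [-2.64 -4.06 -1.94] along,lat -2.42 -4.2 M [-0.897  0.668 -0.088] yaw -0.0479 [-1.e-03 -1.e+00 -4.e-04] point x 0.0126
```

Call:
send_rows(
  motion=[
    [[0.0002,0.0001,-0.001,0,0,0],[0.0002,0.0001,-0.002,0,0,0],[0.0002,0.0001,-0.003,0,0,0],[0.0002,0.0001,-0.004,0,0,0]],
  ],
)

```text
time: 13.0
ee_pos: [0.5265, 0.1118, 0.0803]
ee_rot: [0.512, 0.487, -0.489, -0.512]
ft_force: [-5.0, -5.3, 3.4]
width: 0.0202
```

```bash
python3 st.py
```

```text
13.0 [0.5265  0.11177 0.0803 ] F [-5.01 -5.34  3.43] along,lat -4.72 -5.6 M [-0.883  1.032 -0.047] yaw -0.0479 [-0.0014 -1.      0.0013] point x 0.016
```

Call:
send_rows(
  motion=[
    [[0.0001,-0.0001,-0.001,-0.08,0,-0.05],[0.0001,-0.0001,-0.002,-0.08,0,-0.05],[0.0001,-0.0001,-0.003,-0.08,0,-0.05]],
  ],
)

```text
time: 13.3
ee_pos: [0.5291, 0.1116, 0.0803]
ee_rot: [-0.512, -0.487, 0.488, 0.512]
ft_force: [-4.4, -4.4, 1.8]
width: 0.0196
```

```bash
python3 st.py
```

```text
13.3 [0.5291  0.1116  0.08029] F [-4.39 -4.39  1.82] along,lat -4.15 -4.62 M [-0.732  0.905 -0.07 ] yaw -0.0479 [-8.0e-04 -1.0e+00  1.3e-03] point x 0.0186
```

Call:
send_rows(
  motion=[
    [[0.0001,0,-0.001,-0.08,0,-0.02],[0.0001,0,-0.002,-0.08,0,-0.02],[0.0001,0,-0.003,-0.08,0,-0.02]],
  ],
)

```text
time: 13.6
ee_pos: [0.5317, 0.1114, 0.0803]
ee_rot: [-0.512, -0.487, 0.488, 0.512]
ft_force: [-6.2, -4.1, 3.2]
width: 0.0202
```

Call:
send_rows(
  motion=[
    [[0.0001,-0.0001,-0.001,-0.05,0,-0.02],[0.0001,-0.0001,-0.002,-0.05,0,-0.02],[0.0001,-0.0001,-0.003,-0.05,0,-0.02]],
  ],
)

```text
time: 13.9
ee_pos: [0.5343, 0.1113, 0.0803]
ee_rot: [-0.512, -0.487, 0.488, 0.512]
ft_force: [-4.4, -4.0, 2.5]
width: 0.0197
```

Call:
send_rows(
  motion=[
    [[0.0001,-0.0001,-0.001,-0.05,0,-0.02],[0.0001,-0.0001,-0.002,-0.05,0,-0.02],[0.0001,-0.0001,-0.003,-0.05,0,-0.02]],
  ],
)

```text
time: 14.2
ee_pos: [0.5371, 0.1112, 0.0803]
ee_rot: [-0.512, -0.487, 0.488, 0.512]
ft_force: [-4.6, -2.9, 2.4]
width: 0.02
```

Call:
send_rows(
  motion=[
    [[0.0002,-0.0001,-0.001,-0.05,0,-0.02],[0.0002,-0.0001,-0.002,-0.05,0,-0.02],[0.0002,-0.0001,-0.003,-0.05,0,-0.02]],
  ],
)

```text
time: 14.5
ee_pos: [0.5397, 0.111, 0.0803]
ee_rot: [-0.511, -0.487, 0.489, 0.512]
ft_force: [-4.8, -3.8, 3.8]
width: 0.0202
```

```bash
python3 st.py
```

```text
14.5 [0.53967 0.11105 0.08031] F [-4.76 -3.78  3.81] along,lat -4.55 -4.03 M [-0.835  0.897 -0.089] yaw -0.048 [-7.0e-04 -1.0e+00  2.1e-03] point x 0.0292
```

Travel along the fence gives a slope of -0.055, which agrees with the camera. I'll undo the yaw trim while sliding.

Call:
send_rows(
  motion=[
    [[0.0002,-0.0001,-0.001,-0.1,0.2,-0.02],[0.0002,-0.0001,-0.002,-0.1,0.35,-0.02],[0.0002,-0.0001,-0.003,-0.1,0.35,-0.02]],
  ],
)

```text
time: 14.8
ee_pos: [0.5422, 0.1109, 0.0803]
ee_rot: [-0.513, -0.486, 0.487, 0.513]
ft_force: [-5.0, -4.4, 2.7]
width: 0.0197
```

```bash
python3 st.py
```

```text
14.8 [0.54223 0.11095 0.08029] F [-5.05 -4.41  2.66] along,lat -4.8 -4.68 M [-0.86   0.915  0.145] yaw -0.0536 [-9.0e-04 -1.0e+00  1.9e-03] point x 0.0318
```

Call:
send_rows(
  motion=[
    [[0.0001,-0.0001,-0.001,-0.1,0,-0.02],[0.0001,-0.0001,-0.002,-0.1,0,-0.02],[0.0001,-0.0001,-0.003,-0.1,0,-0.02]],
  ],
)

```text
time: 15.1
ee_pos: [0.5449, 0.1108, 0.0803]
ee_rot: [-0.513, -0.486, 0.487, 0.513]
ft_force: [-4.3, -3.1, 1.6]
width: 0.0195
```

Call:
send_rows(
  motion=[
    [[0.0002,-0.0001,-0.001,-0.1,0,-0.02],[0.0002,-0.0001,-0.002,-0.1,0,-0.02],[0.0002,-0.0001,-0.003,-0.1,0,-0.02]],
  ],
)

```text
time: 15.4
ee_pos: [0.5474, 0.1107, 0.0803]
ee_rot: [0.513, 0.486, -0.487, -0.513]
ft_force: [-4.9, -5.1, 1.9]
width: 0.0199
```

Call:
send_rows(
  motion=[
    [[0.0001,-0.0001,-0.001,-0.05,0,-0.02],[0.0001,-0.0001,-0.002,-0.05,0,-0.02],[0.0001,-0.0001,-0.003,-0.05,0,-0.02]],
  ],
)

```text
time: 15.7
ee_pos: [0.5501, 0.1105, 0.0803]
ee_rot: [-0.513, -0.486, 0.487, 0.513]
ft_force: [-5.2, -3.9, 2.1]
width: 0.0199
```

Call:
send_rows(
  motion=[
    [[0.0001,-0.0001,-0.001,-0.05,0,-0.02],[0.0001,-0.0001,-0.002,-0.05,0,-0.02],[0.0001,-0.0001,-0.003,-0.05,0,-0.02]],
  ],
)

```text
time: 16.0
ee_pos: [0.5529, 0.1104, 0.0803]
ee_rot: [-0.513, -0.486, 0.487, 0.513]
ft_force: [-3.8, -2.4, 1.8]
width: 0.0195
```

Call:
send_rows(
  motion=[
    [[0.0002,-0.0001,-0.001,-0.05,0,-0.02],[0.0002,-0.0001,-0.002,-0.05,0,-0.02],[0.0002,-0.0001,-0.003,-0.05,0,-0.02]],
  ],
)

```text
time: 16.3
ee_pos: [0.5555, 0.1103, 0.0803]
ee_rot: [-0.513, -0.486, 0.488, 0.513]
ft_force: [-5.5, -3.9, 2.7]
width: 0.0199
```

```bash
python3 st.py
```

```text
16.3 [0.55553 0.11025 0.08032] F [-5.51 -3.91  2.74] along,lat -5.29 -4.21 M [-0.825  0.912  0.087] yaw -0.0515 [-0.0012 -1.      0.0017] point x 0.0451
```

Call:
send_rows(
  motion=[
    [[0.0001,-0.0001,-0.001,-0.08,0.05,-0.03],[0.0001,-0.0001,-0.002,-0.08,0.05,-0.03],[0.0001,-0.0001,-0.003,-0.08,0.05,-0.03]],
  ],
)

```text
time: 16.6
ee_pos: [0.5583, 0.1101, 0.0803]
ee_rot: [-0.513, -0.486, 0.487, 0.513]
ft_force: [-4.5, -3.5, 2.2]
width: 0.02
```

Call:
send_rows(
  motion=[
    [[0.0001,-0.0001,-0.001,-0.08,0,-0.03],[0.0001,-0.0001,-0.002,-0.08,0,-0.03],[0.0001,-0.0001,-0.003,-0.08,0,-0.03]],
  ],
)

```text
time: 16.9
ee_pos: [0.561, 0.1099, 0.0803]
ee_rot: [-0.513, -0.486, 0.487, 0.513]
ft_force: [-4.4, -2.7, 1.5]
width: 0.0198
```

Call:
send_rows(
  motion=[
    [[0.0002,-0.0001,-0.001,-0.05,0,-0.02],[0.0002,-0.0001,-0.002,-0.05,0,-0.02],[0.0002,-0.0001,-0.003,-0.05,0,-0.02]],
  ],
)

```text
time: 17.2
ee_pos: [0.5636, 0.1098, 0.0803]
ee_rot: [-0.513, -0.486, 0.488, 0.513]
ft_force: [-5.1, -4.4, 2.9]
width: 0.0198
```

Call:
send_rows(
  motion=[
    [[0.0001,-0.0001,-0.001,-0.05,0,-0.02],[0.0001,-0.0001,-0.002,-0.05,0,-0.02],[0.0001,-0.0001,-0.003,-0.05,0,-0.02]],
  ],
)

```text
time: 17.5
ee_pos: [0.5664, 0.1097, 0.0803]
ee_rot: [-0.512, -0.486, 0.488, 0.513]
ft_force: [-3.5, -3.1, 1.1]
width: 0.02
```

Call:
send_rows(
  motion=[
    [[0.0002,-0.0001,-0.001,-0.05,0.05,-0.02],[0.0002,-0.0001,-0.002,-0.05,0.05,-0.02],[0.0002,-0.0001,-0.003,-0.05,0.05,-0.02]],
  ],
)

```text
time: 17.8
ee_pos: [0.569, 0.1096, 0.0803]
ee_rot: [-0.512, -0.486, 0.488, 0.513]
ft_force: [-4.7, -4.6, 2.0]
width: 0.0198
```

```bash
python3 st.py
```

```text
17.8 [0.56901 0.10959 0.0803 ] F [-4.72 -4.56  1.98] along,lat -4.47 -4.81 M [-0.786  0.828  0.082] yaw -0.0515 [-0.0011 -1.      0.0019] point x 0.0586
```

Call:
send_rows(
  motion=[
    [[0.0001,-0.0001,-0.001,-0.1,0,-0.03],[0.0001,-0.0001,-0.002,-0.1,0,-0.03],[0.0001,-0.0001,-0.003,-0.1,0,-0.03]],
  ],
)

```text
time: 18.1
ee_pos: [0.571, 0.1094, 0.0803]
ee_rot: [-0.512, -0.486, 0.488, 0.513]
ft_force: [-11.8, -3.0, 8.6]
width: 0.0202
```

```bash
python3 st.py; python3 -c "
from h import *
robot.camera('top')"; python3 st.py
```

```text
18.1 [0.57095 0.10945 0.0803 ] F [-11.78  -2.96   8.65] along,lat -11.6 -3.59 M [-0.51   1.835  0.023] yaw -0.0512 [-0.0011 -1.      0.0032] point x 0.0606
18.15 [0.57096 0.10947 0.08028] F [-8.87 -3.23  5.79] along,lat -8.69 -3.7 M [-0.581  1.474  0.056] yaw -0.0511 [-0.0011 -1.      0.0034] point x 0.0606
```

Call:
send_rows(
  motion=[
    [[0.0002,-0.0001,-0.0005,-0.15,0,-0.03],[0.0002,-0.0001,-0.001,-0.15,0,-0.03],[0.0002,-0.0001,-0.0013,-0.15,0,-0.03],[0.0002,-0.0001,-0.0013,-0.15,0,-0.03]],
  ],
)

```text
time: 18.55
ee_pos: [0.571, 0.1095, 0.0803]
ee_rot: [-0.512, -0.486, 0.488, 0.513]
ft_force: [-11.8, -4.3, 7.4]
width: 0.0201
```

```bash
python3 st.py
```

```text
18.55 [0.57102 0.10949 0.08031] F [-11.85  -4.28   7.43] along,lat -11.6 -4.91 M [-0.719  1.609  0.047] yaw -0.0508 [-0.0013 -1.      0.004 ] point x 0.0606
```

Call:
send_rows(
  motion=[
    [[0.0002,-0.0003,-0.0006,-0.2,0,-0.05],[0.0002,-0.0004,-0.0012,-0.2,0,-0.05],[0.0002,-0.0004,-0.0014,-0.2,0,-0.05],[0.0002,-0.0004,-0.0014,-0.2,0,-0.05]],
  ],
)

```text
time: 18.95
ee_pos: [0.571, 0.1095, 0.0803]
ee_rot: [-0.512, -0.486, 0.489, 0.513]
ft_force: [-9.9, -3.5, 4.7]
width: 0.0198
```

```bash
python3 st.py
```

```text
18.95 [0.57102 0.10945 0.0803 ] F [-9.88 -3.5   4.72] along,lat -9.67 -4.03 M [-0.738  1.43   0.031] yaw -0.0504 [-0.0011 -1.      0.0043] point x 0.0606
```

Call:
send_rows(
  motion=[
    [[0.0002,-0.0003,-0.0014,-0.1,0,-0.05],[0.0002,-0.0004,-0.0016,-0.1,0,-0.05],[0.0002,-0.0004,-0.0018,-0.1,0,-0.05],[0.0002,-0.0004,-0.002,-0.1,0,-0.05],[0.0002,-0.0004,-0.002,-0.1,0,-0.05]],
  ],
)

```text
time: 19.45
ee_pos: [0.5713, 0.1095, 0.0803]
ee_rot: [-0.511, -0.485, 0.489, 0.514]
ft_force: [-12.1, -2.9, 4.9]
width: 0.02
```

```bash
python3 st.py
```

```text
19.45 [0.57134 0.10946 0.08032] F [-12.06  -2.85   4.9 ] along,lat -11.89 -3.5 M [-0.73   1.66   0.002] yaw -0.0503 [-0.001  -1.      0.0068] point x 0.0609
```

Call:
send_rows(
  motion=[
    [[0.0003,-0.0003,-0.0015,-0.2,0,-0.05],[0.0003,-0.0003,-0.0018,-0.2,0,-0.05],[0.0003,-0.0003,-0.002,-0.2,0,-0.05],[0.0003,-0.0003,-0.002,-0.2,0,-0.05],[0.0003,-0.0003,-0.002,-0.2,0,-0.05],[0.0003,-0.0003,-0.002,-0.2,0,-0.05]],
  ],
)

```text
time: 20.05
ee_pos: [0.5714, 0.1095, 0.0803]
ee_rot: [-0.51, -0.485, 0.49, 0.514]
ft_force: [-13.8, -4.7, 7.8]
width: 0.0196
```

```bash
python3 st.py; python3 -c "
from h import *
robot.camera('top');
I=robot.camera('wrist');cv2.imwrite('pics/w9.png',cv2.resize(I[150:360,200:440,::-1],None,fx=2.5,fy=2.5))
J=robot.camera('scene');cv2.imwrite('pics/s9.png',cv2.resize(J[160:250,280:420,::-1],None,fx=5,fy=5,interpolation=cv2.INTER_CUBIC))"; python3 st.py
```

```text
20.05 [0.57143 0.10945 0.08031] F [-13.82  -4.67   7.85] along,lat -13.55 -5.41 M [-0.762  1.956 -0.005] yaw -0.0499 [-0.001  -1.      0.0083] point x 0.061
20.2 [0.57139 0.10946 0.08028] F [-13.31  -5.25   8.01] along,lat -13.0 -5.96 M [-0.828  1.947  0.036] yaw -0.05 [-0.001  -1.      0.0084] point x 0.061
```

View pics/w9.png

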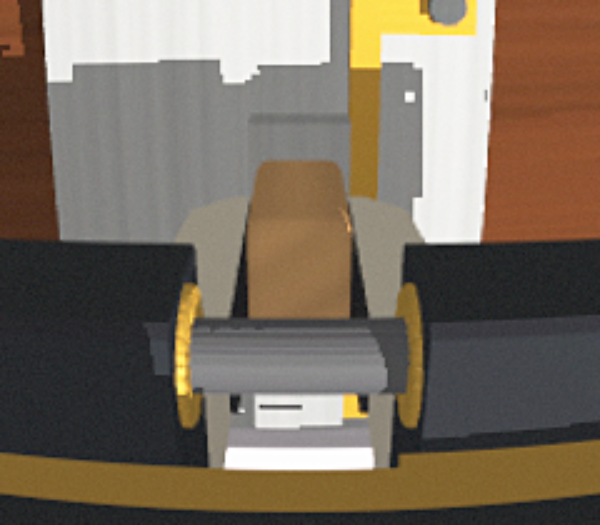

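View pics/s9.png

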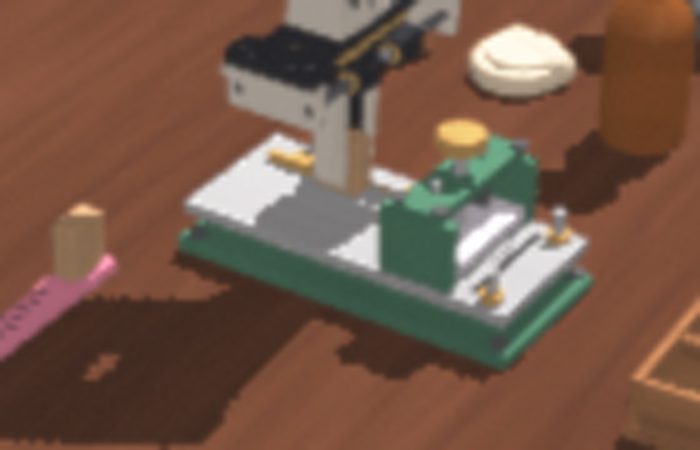

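Flush and blocked by the plate, but the hand is pressing down 8 N, so part of the 13 N push is plain drag. I'll unload vertically while keeping the push.

Call:
send_rows(
  motion=[
    [[0.0002,-0.0004,-0.0017,-0.2,0,-0.05],[0.0002,-0.0006,-0.0018,-0.2,0,-0.05],[0.0002,-0.0006,-0.0019,-0.2,0,-0.05],[0.0002,-0.0006,-0.002,-0.2,0,-0.05],[0.0002,-0.0006,-0.002,-0.2,0,-0.05]],
  ],
)

```text
time: 20.7
ee_pos: [0.5715, 0.1094, 0.0803]
ee_rot: [-0.51, -0.485, 0.49, 0.515]
ft_force: [-14.3, -4.3, 6.0]
width: 0.0197
```

```bash
python3 st.py
```

```text
20.7 [0.57145 0.10945 0.08029] F [-14.27  -4.27   6.  ] along,lat -14.02 -5.03 M [-0.655  1.771 -0.031] yaw -0.0497 [-9.0e-04 -1.0e+00  9.9e-03] point x 0.0611
```

```bash
python3 -c "
from h import *
for i in range(6): robot.camera('top')
I=robot.camera('top')
a=cv2.imread('pics/top0.png')[:,:,::-1].astype(int)
for nm,x0,y0,x1,y1 in(('bottle',180,143,215,184),('toe',182,196,212,224),('block',172,232,218,276),('snap',383,143,404,166),('knife',340,132,378,154),('lifter',438,162,466,230)):
    print(nm,np.abs(I[y0:y1,x0:x1].astype(int)-a[y0:y1,x0:x1]).mean().round(1))
"; python3 st.py
```

```text
bottle 4.4
toe 3.3
block 4.3
snap 4.7
knife 4.5
lifter 4.2
21.05 [0.57147 0.10942 0.08033] F [-12.06  -2.9    4.88] along,lat -11.88 -3.54 M [-0.695  1.769 -0.056] yaw -0.0498 [-9.0e-04 -1.0e+00  9.8e-03] point x 0.0611
```

```bash
python3 -c "
from bench import robot
print(robot.close_job())"; python3 st.py
```

```text
the job is handed in; nothing more can be done
None
the job is handed in; nothing more can be done
```

I picked up the steel gauge by its grip and laid it flat on the bed against the brass fence, with its point about 12 mm short of the throat. I then slid it in until the presser plate stopped it, and handed the job in with the gauge still gripped and pushed home. No verdict was reported.

- **Depth and hold:** the point was about 61 mm inside the throat by my estimate. At 21.05 s, after 0.35 s of holding, the tool had not moved.
- **Push:** it was 12–14 N along the fence. I estimate plain sliding drag at 6–7 N, leaving about 5.5–7 N on the wedge. That is around the low end of the 6–15 N snug range, and the force on the plate itself could not be measured.
- **Against the fence:** the last wrist picture showed the left edge against the fence. The yaw of -0.050 agrees with the slope followed late in the slide; the camera fit and the earlier slide gave -0.055, about 0.7 mm over the blade.
- **Tilt:** the tool pitched forward about 0.6° under the push and I did not correct it. Its height stayed at 80.3 mm, so the gauge itself seems to have stayed flat, but I have no direct measurement of that.
- **Everything else:** comparing top-camera pictures from start and end showed only a small, even difference at all six bystanders, so none appears to have moved.

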